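# Slide the tile board past the posts into the drying rack

### The arm

A 7-joint arm with a two-finger parallel gripper is mounted at the origin on the work surface. World frame = base frame: x ahead of the robot, y to its left, z up, the work surface at z = 0. Lengths are in mm, angles in rad, forces in N, time in s.
With the tool pointing down it reaches from about 350 to 900 mm from the base axis. Payload 8.1 kg.
Tool frame: the origin (TCP) lies at the very end of the fingers, on their centre line; the grasp point (between the pads) lies 19 mm behind it (env.grasp_offset is the distance from the TCP to the grasp point, in mm); z points along the fingers, y is the line along which they close (so a half turn about z gives the same grasp; the last joint's range is limited). The gripper opens to 92 mm and grips with 3 to 60 N. Pads are 19 mm wide; open, the fingers measure 130 mm over their backs; the gripper's body (75 mm by 190 mm) begins 47 mm behind the grasp point.
Start: joints at [-1.356, 0.434, 0.025, 1.573, -0.012, 1.134, -0.075], TCP at [195.326, 593.708, 226.742] pointing down, gripper open.
Joint ranges: [-2.62, 2.62], [-0.44, 2.09], [-1.27, 1.32], [0.08, 2.57], [-1.32, 4.46], [0.12, 2], [-2.74, 2.74]. Speed limits (rad/s): [2.22, 2.22, 3.01, 3.01, 3.14, 3.14, 3.14].

### API

Orientations are given as a unit quaternion [w, x, y, z].
In Python, from plant import env gives the robot as it stands. The module is installed in compiled form; this text tells all that it offers.
- The arm moves only by the shell command python3 -m jog 'ROWS' [FORCE]. ROWS is JSON, a list of rows, each an object of numbers: "tx", "ty", "tz": the shift along the world's x, y, z normalised to -1 to 1, where 1 is 50 cm; "rx", "ry", "rz": the turn, a rotation vector about the world's x, y, z normalised to -1 to 1, where 1 is pi rad; "grip": the opening, from -1 (shut) to 1 (fully open). A call has 1 to 12 rows; each row is the pose to reach, as a shift and turn from the pose commanded when the call began, turning the shorter way round; what a row does not reach only later rows make up. A row lasts 1/12 s, in which the tool goes at most 41.7 mm and 7.16 degrees, less where a joint would pass 70% of its speed; a pose out of reach is approached as far as the arm can. A call with a number of a shift or a turn outside -1 to 1 is refused whole. A call with a gripper value outside its range is refused whole. The fingers move at their own pace and stop on an object; FORCE is the grip in N (left out, the last holds). Time passes only in rows, so rows that repeat a pose let the fingers close. It gives the time, the measured TCP pose, the force, the opening and the grip force at its end, in the units of the state.
- env.sense(): the state, without advancing time (a new reading comes with each control period).
- env.capture(name): name is "scene" or "top" or "wrist"; returns a dict with "img" (420x560x3 uint8, red, green, blue), "K" (3x3 intrinsics, pixels), "k1" (the pictures are not rectified: a ray, as slopes to the right and down, at radius r is drawn at 1 + k1 r^2 times it, then the intrinsics apply), "view" (4x4, takes a point from world to camera coordinates); the wrist camera has in their place "hand_eye" (4x4, takes a point from camera to tool coordinates, whose origin is the TCP and whose axes are the flange's). Camera axes: x right, y up, looking along -z (the intrinsics and any distortion apply to the point x, -y, -z); pixel columns grow to the right and rows downward; lengths in mm; the calibration is good to about 2 mm. A picture is of the moment at which its call begins: read the wrist's pose just before it. There is no depth.
- env.hand_in(): hands the job in; it is judged then, once.
The state is a dict: "t": time; "joint_positions": joint angles; "joint_vel": joint speeds; "joint_efforts": joint torques, N m; "eef_pos": TCP position; "tcp_rot": TCP orientation; "force": force on the tool from outside, world axes, zero at the start; "torque": the same for the moment, N m; "width": opening from 0.0 (shut) to 1.0 (fully open); "finger_force": force on a finger pad.
Only numpy, scipy, OpenCV 4.12 (cv2) and the standard library are available. Lean on these libraries where they do the work, as an engineer would, in place of code of your own. Each camera call takes 0.05 s, during which the arm holds its last target. There are 200 camera calls.

### The job

Push the narrow wooden ware board, with its four drying tiles staying on it, along the bench into the drying rack: angle one end in behind a front post, then swing the other end in past the other post, until the board lies flush against the rack's back rail along its whole length. Only push it with the fingers, never grip or lift it, and leave the jar, the brush pot and the loop tool where they are.

Things in the scene. Friction and masses are not known exactly. Their poses are not given: they have to be found in the camera images.
- rack: Bottom tier of a wooden stacking drying rack, fixed on the bench; no floor, open above and towards the robot. Origin: on the bench, middle of its mouth, in line with the front posts' front faces; x points into the rack (away from the robot), y along the mouth to the left. Side rails 18 mm thick, 36 mm high, x 0 to 200 mm, inner faces at |y| = 204 mm. Mouth between the front posts 316 mm.
- left_post (a point): Top of the left front post's block (its centre, 48 mm above the bench; rack x = 23 mm, y = 181 mm). The post is 46 x 46 mm square, so it spans rack x 0 to 46 mm and y 158 to 204 mm, and touches the side rail; a round spigot, 22 mm across, stands 12 mm above it. The right front post (y = -181 mm) mirrors it.
- back_rail (a point): Middle of the back rail's front face at its top edge (rack x = 136 mm, y = 0, 36 mm above the bench). The rail is 18 mm thick and runs along the rack's y from side rail to side rail. Between it and the rear faces of the front posts lies the lane for the board, 90 mm deep (rack x 46 to 136 mm) and 408 mm long. Two more posts, 60 mm high with spigot, stand behind it.
- board: Loose narrow plywood ware board, 336 mm long (its y axis), 64 mm wide (its x axis), 16 mm thick, about 0.26 kg, flat on the bench; it carries four tiles and is longer than the rack's mouth is wide. Origin: centre of its underside. It starts in front of the rack, 40 to 105 mm right of the mouth's middle, its y axis within 0.3 rad of the rack's y.
- board_left (a point): Middle of the board's end face at its +y end (168 mm from the board's origin), 8 mm above its underside.
- board_right (a point): Middle of the board's end face at its -y end (168 mm from the board's origin), 8 mm above its underside.
- tile0: White clay tile lying loose on the board, 46 x 46 x 8 mm with a 22 mm round boss 3 mm high on top, 35 g. Origin: centre of its underside (16 mm above the bench on the board). Starts 117 mm from the board's middle towards its +y end.
- tile1: A tile like tile0; starts 39 mm from the board's middle towards its +y end.
- tile2: A tile like tile0; starts 39 mm from the board's middle towards its -y end.
- tile3: A tile like tile0; starts 117 mm from the board's middle towards its -y end.
- jar: Bystander: white lidded slip jar, 64 mm across, 85 mm high. Origin: centre of its underside. It stands beside the work, on the left or on the right.
- brush_pot: Bystander: white pot, 68 mm across, 85 mm high, with brushes standing up to 185 mm. Origin: centre of its underside. It stands on the other side of the work from the jar.
- loop_tool: Bystander: trimming tool lying on the bench, wooden handle 110 mm long, 16 mm thick, and a wire loop, 175 mm long in all along its x axis. Origin: under its middle. It lies near the robot on the left.
Mind the look-alikes: they are no part of the job. Leave any blue or purple look-alike of the tile0 alone.

How it is judged:
By the outcome, as a careful person would: the job done as asked, in the order asked, and still so for the second after the job is handed in, with the robot touching nothing.
It also fails if it takes over 72 s, if anything falls off the work surface, if the arm or the gripper's body presses on something with over 40 N, if the wrist force passes 120 N, or if a joint passes its speed limit or range.

## Working session

There is one attempt and no reset: what is moved stays moved. The work goes in short steps, Python scripts to look and compute and a shell command to move; the robot and the scene stay as the last step left them, time stands still between calls to the robot, and variables do not carry over. Pictures are saved under pics/ and viewed, at most 10 in all, crops included, and the job is handed in when it is done.

```bash
mkdir -p pics; cat > h.py <<'E'
import numpy as np, cv2
from plant import env
def cap(name,fn):
    c=env.capture(name); cv2.imwrite('pics/'+fn,c['img'][:,:,::-1]); 
    np.savez('pics/'+fn+'.npz',K=c['K'],k1=c['k1'],view=c.get('view',np.eye(4))); return c
def load(fn): return np.load('pics/'+fn+'.npz')
def px2w(c,u,v,z):
    K=c['K'];V=np.array(c['view']);d=np.array([(u-K[0,2])/K[0,0],(v-K[1,2])/K[1,1]])
    s=d.copy()
    for _ in range(20): s=d/(1+float(c['k1'])*(s@s))
    r=V[:3,:3].T@np.array([s[0],-s[1],-1]); o=-V[:3,:3].T@V[:3,3]
    return (o+r*(z-o[2])/r[2])
def w2px(c,p):
    K=c['K'];V=np.array(c['view']);q=V[:3,:3]@np.array(p)+V[:3,3]
    s=np.array([q[0],-q[1]])/-q[2]; s=s*(1+float(c['k1'])*(s@s))
    return s[0]*K[0,0]+K[0,2],s[1]*K[1,1]+K[1,2]
E
python3 - <<'E'
from h import *
for n in('top','scene'):
    c=cap(n,n+'0.png'); print(n,c['K'],c['k1'],-np.array(c['view'])[:3,:3].T@np.array(c['view'])[:3,3])
s=env.sense();print(s['t'],s['eef_pos'],s['tcp_rot'],s['force'],s['width'])
E
```

```text
top [[506.97133423   0.         272.70194676]
 [  0.         506.97133423 210.91864871]
 [  0.           0.           1.        ]] -0.18289900122044792 [ 386.12872834  -40.58007027 1232.45310749]
scene [[409.63035245   0.         270.78104543]
 [  0.         409.63035245 212.5425006 ]
 [  0.           0.           1.        ]] 0.005639745230942224 [1067.80340528 -697.36979398  629.5295503 ]
0.1 [195.23909089 593.26016807 226.02314866] [-3.16678281e-05  1.58272516e-01  9.87395220e-01 -6.99899958e-04] [ 0.83673816  0.07405842 -0.37884005] 1.000938315508888
```

View pics/top0.png

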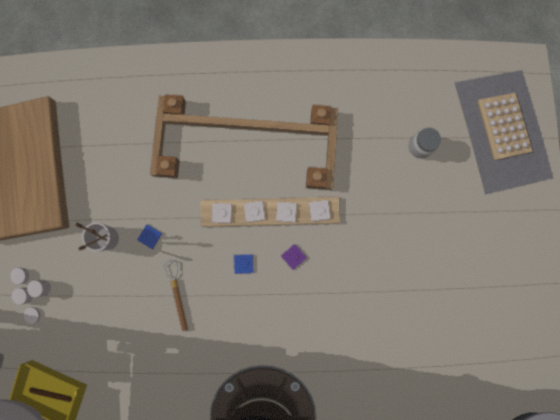

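View pics/scene0.png

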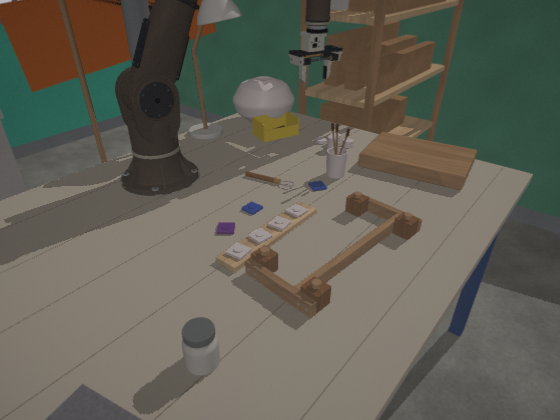

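```bash
python3 - <<'E'
import cv2
a=cv2.imread('pics/top0.png')[90:235,150:345]
cv2.imwrite('pics/crop0.png',cv2.resize(a,None,fx=4,fy=4,interpolation=cv2.INTER_CUBIC))
E
```

```text
(no output)
```

View pics/crop0.png

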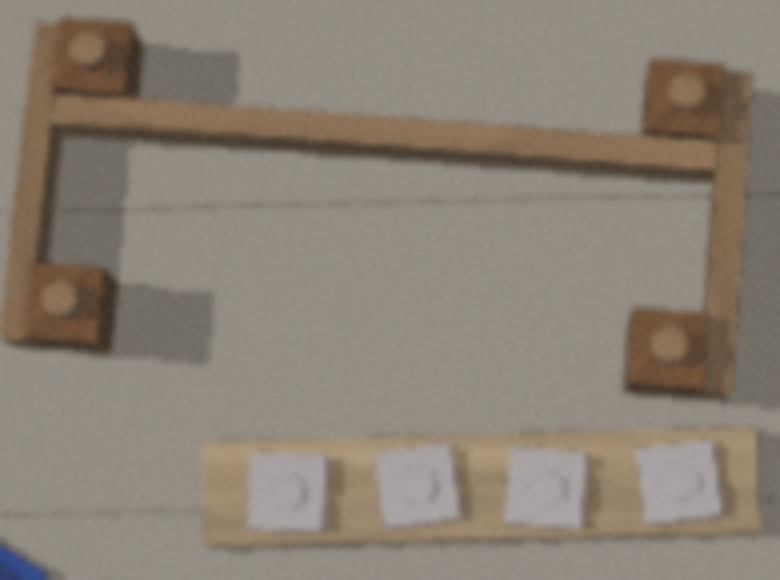

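```bash
cat >> h.py <<'E'
def crop2px(p,f=4,o=(150,90)): return (p[0]+.5)/f-.5+o[0],(p[1]+.5)/f-.5+o[1]
E
python3 - <<'E'
from h import *
c=load('top0.png')
P=lambda p,z: px2w(c,*crop2px(p),z)[:2]
L=P((60,298),60);R=P((670,345),60);a=P((50,125),36);b=P((715,172),36);BL=P((86,50),60);BR=P((688,90),60)
yaw=lambda d: np.arctan2(-d[0],d[1])
print(L,R,np.linalg.norm(L-R),yaw(L-R),'rail',yaw(a-b),a,b, 'back',BL,BR,yaw(BL-BR))
print([np.round(P(p,16),1) for p in((205,443),(753,430),(757,530),(207,546))])
q=[P(p,16) for p in((205,443),(753,430),(757,530),(207,546))]
print('board',sum(q)/4,yaw(q[0]-q[1]),yaw(q[3]-q[2]),np.linalg.norm(q[0]-q[1]),np.linalg.norm(q[0]-q[3]))
print('jar',px2w(c,427,138,85),'pot',px2w(c,97,238,60), 'purple',px2w(c,293,257,8),'blue',px2w(c,244,264,8),px2w(c,149,237,8),'tool',px2w(c,172,262,5))
E
```

```text
[613.93224755 218.14167205] [ 577.22678152 -141.44828455] 361.4584735768421 -0.10172356712702119 rail -0.09866167575020038 [726.80078041 230.80376427] [ 686.70362796 -174.28731147] back [766.06354085 203.97861909] [ 731.29257585 -157.37104922] -0.09592990410037373
[array([530.6, 138.2]), array([ 531.4, -194. ]), array([ 470.6, -194.4]), array([468. , 137.5])]
board [500.15480147 -28.21049144] 0.0021970440359506535 0.007881108047012945 332.2253842479093 62.61122332376967
jar [ 659.0961645  -402.21777694   85.        ] pot [441.46748344 382.34516803  60.        ] purple [389.41107298 -82.0343482    8.        ] blue [375.0001171   36.34719508   8.        ] [444.37185115 268.41385399   8.        ] tool [382.6212449  212.23367009   5.        ]
```

```bash
R='{"tx":0.35,"ty":-0.8,"rz":0.103}'; python3 -m jog '[{"tx":0.35,"ty":-0.8,"rz":0.103},{"tx":0.35,"ty":-0.8,"rz":0.103},{"tx":0.35,"ty":-0.8,"rz":0.103},{"tx":0.35,"ty":-0.8,"rz":0.103},{"tx":0.35,"ty":-0.8,"rz":0.103},{"tx":0.35,"ty":-0.8,"rz":0.103},{"tx":0.35,"ty":-0.8,"rz":0.103},{"tx":0.35,"ty":-0.8,"rz":0.103},{"tx":0.35,"ty":-0.8,"rz":0.103},{"tx":0.35,"ty":-0.8,"rz":0.103},{"tx":0.35,"ty":-0.8,"rz":0.103},{"tx":0.35,"ty":-0.8,"rz":0.103}]'
```

```text
validation failed for argument at $[0]...
```

```bash
python3 -m jog '[{"tx":0.35,"ty":-0.8,"tz":0,"rx":0,"ry":0,"rz":0.103,"grip":1},{"tx":0.35,"ty":-0.8,"tz":0,"rx":0,"ry":0,"rz":0.103,"grip":1},{"tx":0.35,"ty":-0.8,"tz":0,"rx":0,"ry":0,"rz":0.103,"grip":1},{"tx":0.35,"ty":-0.8,"tz":0,"rx":0,"ry":0,"rz":0.103,"grip":1},{"tx":0.35,"ty":-0.8,"tz":0,"rx":0,"ry":0,"rz":0.103,"grip":1},{"tx":0.35,"ty":-0.8,"tz":0,"rx":0,"ry":0,"rz":0.103,"grip":1},{"tx":0.35,"ty":-0.8,"tz":0,"rx":0,"ry":0,"rz":0.103,"grip":1},{"tx":0.35,"ty":-0.8,"tz":0,"rx":0,"ry":0,"rz":0.103,"grip":1},{"tx":0.35,"ty":-0.8,"tz":0,"rx":0,"ry":0,"rz":0.103,"grip":1},{"tx":0.35,"ty":-0.8,"tz":0,"rx":0,"ry":0,"rz":0.103,"grip":1},{"tx":0.35,"ty":-0.8,"tz":0,"rx":0,"ry":0,"rz":0.103,"grip":1},{"tx":0.35,"ty":-0.8,"tz":0,"rx":0,"ry":0,"rz":0.103,"grip":1}]'
```

```text
t: 1.1
eef_pos: [371.8, 188.8, 226.7]
tcp_rot: [0.0, 0.001, 1.0, -0.001]
force: [-0.2, 0.6, 0.4]
width: 0.999
finger_force: 0.0
```

```bash
python3 -m jog '[{"tx":0.14,"ty":-0.312,"tz":0,"rx":0,"ry":0,"rz":0,"grip":1},{"tx":0.14,"ty":-0.312,"tz":0,"rx":0,"ry":0,"rz":0,"grip":1},{"tx":0.14,"ty":-0.312,"tz":0,"rx":0,"ry":0,"rz":0,"grip":1},{"tx":0.14,"ty":-0.312,"tz":0,"rx":0,"ry":0,"rz":0,"grip":1},{"tx":0.14,"ty":-0.312,"tz":-0.07,"rx":0,"ry":0,"rz":0,"grip":1},{"tx":0.14,"ty":-0.312,"tz":-0.14,"rx":0,"ry":0,"rz":0,"grip":1},{"tx":0.14,"ty":-0.312,"tz":-0.21,"rx":0,"ry":0,"rz":0,"grip":1},{"tx":0.14,"ty":-0.312,"tz":-0.28,"rx":0,"ry":0,"rz":0,"grip":1},{"tx":0.14,"ty":-0.312,"tz":-0.35,"rx":0,"ry":0,"rz":0,"grip":1},{"tx":0.14,"ty":-0.312,"tz":-0.4,"rx":0,"ry":0,"rz":0,"grip":1},{"tx":0.14,"ty":-0.312,"tz":-0.44,"rx":0,"ry":0,"rz":0,"grip":1},{"tx":0.14,"ty":-0.312,"tz":-0.44,"rx":0,"ry":0,"rz":0,"grip":1}]'
python3 - <<'E'
import numpy as np
s=np.array([440,37.]);C=np.array([500,-28.])
o=np.array([np.cos(.005),np.sin(.005)])
def fr(y): return np.array([[np.cos(y),-np.sin(y)],[np.sin(y),np.cos(y)]])
piv=C+fr(0.005)@[0,-116]
t0=C+fr(.005)@[-41.5,65]; print(t0,piv)
for k in range(0,13):
    d=-0.505*k/12
    p=piv+fr(d)@(t0-piv); print(k,np.round((p-s)/500,4),round(d/np.pi,4),'C',piv+fr(d)@(C-piv))
E
```

```text
t: 2.1
eef_pos: [437.9, 38.0, 3.6]
tcp_rot: [-0.003, -0.003, 1.0, -0.001]
force: [-0.2, 0.5, -0.1]
width: 1.003
finger_force: 0.0
[458.1755201   36.79168837] [ 500.57999758 -143.99855   ]
0 [ 0.0364 -0.0004] -0.0 C [500. -28.]
1 [0.0516 0.0028] -0.0134 C [504.88067839 -28.07830093]
2 [0.067  0.0054] -0.0268 C [509.75374138 -28.36186713]
3 [0.0826 0.0074] -0.0402 C [514.61055999 -28.85019648]
4 [0.0981 0.0087] -0.0536 C [519.44253405 -29.54242427]
5 [0.1137 0.0093] -0.067 C [524.24110736 -30.43732474]
6 [0.1294 0.0093] -0.0804 C [528.99778286 -31.53331324]
7 [0.145  0.0086] -0.0938 C [533.7041377  -32.82844907]
8 [0.1606 0.0073] -0.1072 C [538.35183811 -34.32043886]
9 [0.1761 0.0053] -0.1206 C [542.93265419 -36.00664069]
10 [0.1915 0.0027] -0.134 C [547.4384745  -37.88406871]
11 [ 0.2067 -0.0006] -0.1474 C [551.86132037 -39.94939848]
12 [ 0.2219 -0.0045] -0.1607 C [556.19336006 -42.19897282]
```

```bash
python3 -m jog '[{"tx":0.018,"ty":0,"tz":0.005,"rx":0,"ry":0,"rz":0,"grip":1},{"tx":0.036,"ty":0,"tz":0.005,"rx":0,"ry":0,"rz":0,"grip":1},{"tx":0.052,"ty":0.003,"tz":0.005,"rx":0,"ry":0,"rz":-0.013,"grip":1},{"tx":0.067,"ty":0.005,"tz":0.005,"rx":0,"ry":0,"rz":-0.027,"grip":1},{"tx":0.083,"ty":0.007,"tz":0.005,"rx":0,"ry":0,"rz":-0.04,"grip":1},{"tx":0.098,"ty":0.009,"tz":0.005,"rx":0,"ry":0,"rz":-0.054,"grip":1},{"tx":0.114,"ty":0.009,"tz":0.005,"rx":0,"ry":0,"rz":-0.067,"grip":1},{"tx":0.129,"ty":0.009,"tz":0.005,"rx":0,"ry":0,"rz":-0.08,"grip":1},{"tx":0.145,"ty":0.009,"tz":0.005,"rx":0,"ry":0,"rz":-0.094,"grip":1},{"tx":0.161,"ty":0.007,"tz":0.005,"rx":0,"ry":0,"rz":-0.107,"grip":1},{"tx":0.176,"ty":0.005,"tz":0.005,"rx":0,"ry":0,"rz":-0.121,"grip":1},{"tx":0.191,"ty":0.003,"tz":0.005,"rx":0,"ry":0,"rz":-0.134,"grip":1}]'
python3 - <<'E'
from h import *
cap('top','top1.png')
a=cv2.imread('pics/top1.png')[90:235,150:345]
cv2.imwrite('pics/crop1.png',cv2.resize(a,None,fx=4,fy=4,interpolation=cv2.INTER_CUBIC))
E
```

```text
t: 3.1
eef_pos: [538.1, 40.0, 11.3]
tcp_rot: [0.001, 0.207, 0.978, 0.001]
force: [-0.6, 0.0, -0.1]
width: 1.001
finger_force: 0.5
```

View pics/crop1.png

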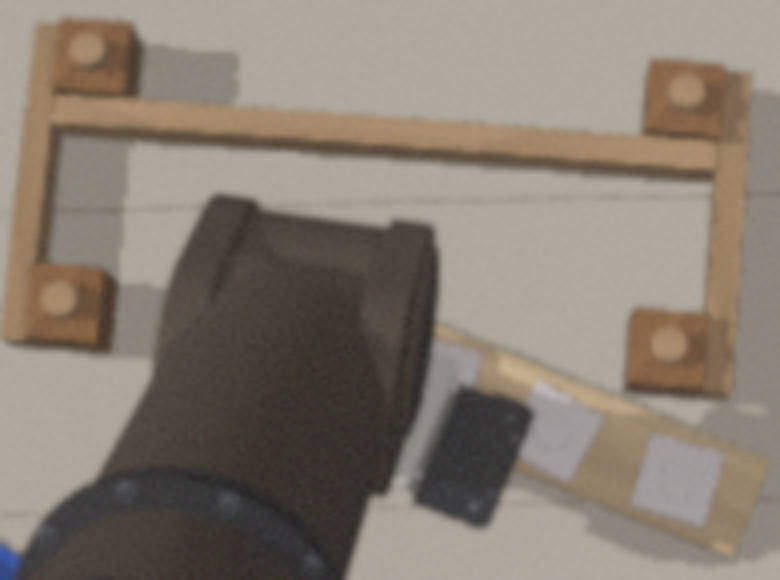

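```bash
python3 - <<'E'
from h import *
c=load('top1.png');P=lambda p,z: px2w(c,*crop2px(p),z)[:2]
a=P((768,462),16);b=P((730,555),16);e=P((440,325),16)
print(a,b,np.linalg.norm(a-b),'yaw end',np.arctan2(*(a-b)[::-1]),'yaw edge',np.arctan2(-(e-a)[0],(e-a)[1]))
s=env.sense();print(s['eef_pos'],s['tcp_rot'],s['joint_positions'],s['force'])
for y in(-.41,-.42,-.43): 
  print((a+b)/2+168*np.array([-np.sin(y),np.cos(y)]))
E
```

```text
[ 511.68359882 -202.49528351] [ 455.91860767 -177.63967288] 61.05354712693424 yaw end -0.4192895597865673 yaw edge -0.4205150650827611
[539.84467396  39.83766206  11.47612581] [0.00226766 0.20821485 0.97807996 0.00101691] [-0.42668066  0.59700309  0.35500622  2.0107667  -0.36043431  0.58859822
  1.32488925] [ 1.95789636  0.63127886 -0.472108  ]
[550.76747034 -35.99117996]
[552.30485936 -36.66853622]
[553.83539805 -37.36123225]
```

```bash
python3 -m jog '[{"tx":0.008,"ty":-0.001,"tz":-0.005,"rx":0,"ry":0,"rz":-0.009,"grip":1},{"tx":0.016,"ty":-0.003,"tz":-0.01,"rx":0,"ry":0,"rz":-0.017,"grip":1},{"tx":0.024,"ty":-0.004,"tz":-0.01,"rx":0,"ry":0,"rz":-0.0255,"grip":1},{"tx":0.024,"ty":-0.004,"tz":-0.01,"rx":0,"ry":0,"rz":-0.0255,"grip":1},{"tx":0,"ty":0.01,"tz":-0.005,"rx":0,"ry":0,"rz":-0.0255,"grip":1},{"tx":-0.03,"ty":0.024,"tz":0,"rx":0,"ry":0,"rz":-0.0255,"grip":1},{"tx":-0.03,"ty":0.024,"tz":0.07,"rx":0,"ry":0,"rz":-0.0255,"grip":1},{"tx":-0.03,"ty":0.024,"tz":0.14,"rx":0,"ry":0,"rz":-0.0255,"grip":0},{"tx":-0.03,"ty":0.024,"tz":0.2,"rx":0,"ry":0,"rz":-0.0255,"grip":-0.6},{"tx":-0.03,"ty":0.024,"tz":0.2,"rx":0,"ry":0,"rz":-0.0255,"grip":-0.6}]'
python3 -c "
from h import *
print(env.sense()['joint_positions'])"
```

```text
t: 3.98
eef_pos: [524.2, 51.0, 114.6]
tcp_rot: [0.004, 0.245, 0.969, 0.002]
force: [0.8, -0.0, 0.2]
width: 0.833
finger_force: 0.0
[-0.5613479   0.42483669  0.48663108  1.98124817 -0.27573142  0.79058165
  1.15755868]
```

```bash
python3 -m jog '[{"tx":-0.12,"ty":-0.52,"tz":0,"rx":0,"ry":0,"rz":0.5,"grip":-0.6},{"tx":-0.12,"ty":-0.52,"tz":0,"rx":0,"ry":0,"rz":0.5,"grip":-0.6},{"tx":-0.12,"ty":-0.52,"tz":0,"rx":0,"ry":0,"rz":0.5,"grip":-0.6},{"tx":-0.12,"ty":-0.52,"tz":0,"rx":0,"ry":0,"rz":0.5,"grip":-0.6},{"tx":-0.12,"ty":-0.52,"tz":0,"rx":0,"ry":0,"rz":0.5,"grip":-0.6},{"tx":-0.12,"ty":-0.52,"tz":0,"rx":0,"ry":0,"rz":0.5,"grip":-0.6},{"tx":-0.12,"ty":-0.52,"tz":0,"rx":0,"ry":0,"rz":0.5,"grip":-0.6},{"tx":-0.12,"ty":-0.52,"tz":0,"rx":0,"ry":0,"rz":0.5,"grip":-0.6},{"tx":-0.12,"ty":-0.52,"tz":0,"rx":0,"ry":0,"rz":0.5,"grip":-0.6},{"tx":-0.12,"ty":-0.52,"tz":0,"rx":0,"ry":0,"rz":0.5,"grip":-0.6},{"tx":-0.12,"ty":-0.52,"tz":0,"rx":0,"ry":0,"rz":0.5,"grip":-0.6},{"tx":-0.12,"ty":-0.52,"tz":0,"rx":0,"ry":0,"rz":0.5,"grip":-0.6}]'
python3 - <<'E'
from h import *
cap('top','top2.png')
a=cv2.imread('pics/top2.png')[90:235,150:345]
cv2.imwrite('pics/crop2.png',cv2.resize(a,None,fx=4,fy=4,interpolation=cv2.INTER_CUBIC))
E
```

```text
t: 4.98
eef_pos: [460.4, -208.5, 108.5]
tcp_rot: [-0.001, -0.451, 0.892, 0.0]
force: [-0.1, -0.4, -0.4]
width: 0.197
finger_force: 0.0
```

View pics/crop2.png

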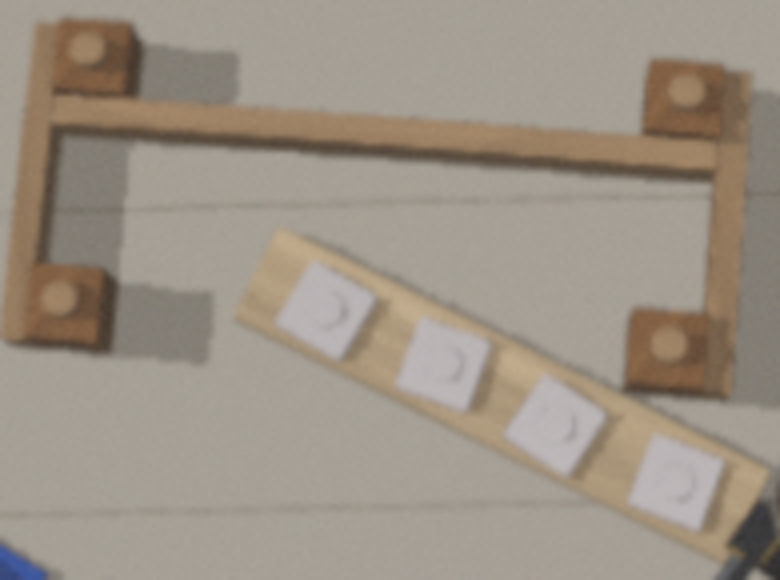

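```bash
cat >> h.py <<'E'
PSI=-0.099; O=np.array([572.7,40.6])
def rot(y): return np.array([[np.cos(y),-np.sin(y)],[np.sin(y),np.cos(y)]])
def rack(p): return rot(PSI).T@(np.array(p)[:2]-O)
def world(p): return rot(PSI)@np.array(p)+O
E
python3 - <<'E'
from h import *
c=load('top2.png');P=lambda p,z: px2w(c,*crop2px(p),z)[:2]
FL=P((280,230),16);NL=P((236,318),16);FR=P((770,468),16);NR=P((718,558),16)
yw=lambda d:np.arctan2(-d[0],d[1])
y=yw(FL-FR);print('yaw',y,yw(NL-NR))
y=(y+yw(NL-NR))/2
C=(FL+NL)/2+rot(y)@[0,-168]
print('C',C,(FL+NL+FR+NR)/4,'rackC',rack(C),'end',C+rot(y)@[0,-168])
for s in(0,40,60,80,100,110,120):
  c2=C+rot(y)@[0,s]
  print(s,[np.round(rack(c2+rot(y)@k)) for k in([32,168],[-32,168],[32,-168])])
# distance of post corner to far edge in board frame
print('post corner in board', rot(y).T@(world([0,-158])-C),'left post', rot(y).T@(world([46,158])-C),rot(y).T@(world([0,158])-C))
E
```

```text
yaw -0.4788330957311039 -0.48606343002870694
C [556.13297076 -43.75759265] [557.61030229 -40.94728424] rackC [ -8.14814246 -85.58199384] end [ 478.18947388 -192.58235972]
0 [array([84., 58.]), array([25., 82.]), array([ -41., -253.])]
40 [array([99., 95.]), array([ 40., 119.]), array([ -26., -216.])]
60 [array([107., 114.]), array([ 47., 138.]), array([ -19., -198.])]
80 [array([114., 132.]), array([ 55., 156.]), array([ -11., -179.])]
100 [array([122., 151.]), array([ 62., 175.]), array([  -4., -161.])]
110 [array([126., 160.]), array([ 66., 184.]), array([  -0., -151.])]
120 [array([129., 170.]), array([ 70., 193.]), array([   4., -142.])]
post corner in board [ 34.64948845 -64.11062932] left post [-40.9131175  246.15102249] [-83.57260144 228.94147776]
```

```bash
python3 -c "
from h import *
y=-.4825;C=np.array([556.6,-42.8]);print(C+rot(y)@[0,-198]-env.sense()['eef_pos'][:2]); s=env.sense(); q=s['tcp_rot']; print(np.arctan2(-2*q[1]*q[2],2*q[2]**2-1),s['eef_pos'])"
```

```text
[  4.18391596 -10.29380157]
0.9424015947480404 [ 460.54503098 -207.90206385  108.85326729]
```

```bash
python3 -m jog '[{"tx":0.008,"ty":-0.02,"tz":0,"rx":0,"ry":0,"rz":0.0465,"grip":-0.6},{"tx":0.008,"ty":-0.02,"tz":-0.06,"rx":0,"ry":0,"rz":0.0465,"grip":-0.6},{"tx":0.008,"ty":-0.02,"tz":-0.12,"rx":0,"ry":0,"rz":0.0465,"grip":-0.6},{"tx":0.008,"ty":-0.02,"tz":-0.18,"rx":0,"ry":0,"rz":0.0465,"grip":-0.6},{"tx":0.008,"ty":-0.02,"tz":-0.203,"rx":0,"ry":0,"rz":0.0465,"grip":-0.6},{"tx":0.008,"ty":-0.02,"tz":-0.203,"rx":0,"ry":0,"rz":0.0465,"grip":-0.6}]'; python3 - <<'E'
from h import *
s=env.sense(); q=s['tcp_rot'];t=s['eef_pos'];ty=np.arctan2(-2*q[1]*q[2],2*q[2]**2-1); print(ty,t)
y=-.4825;C=np.array([556.6,-42.8])
n=12;S=105
for k in range(0,n+1):
    f=k/n; yy=y-.03*f; c=C+rot(y)@[-1*f,S*f]; p=c+rot(yy)@[0,-177.5]
    print(k,np.round((p-t[:2])/500,4),round((yy+np.pi/2-ty)/np.pi,4),np.round(rot(yy).T@(world([0,-158])-c),1),np.round(rot(yy).T@(world([46,158])-c),1),np.round(rack(c+rot(yy)@[32,168])))
E
```

```text
t: 5.53
eef_pos: [461.9, -218.4, 4.4]
tcp_rot: [-0.003, -0.512, 0.859, 0.003]
force: [-0.9, -0.1, 0.4]
width: 0.2
finger_force: 0.0
1.0746059073424865 [ 461.90187314 -218.36529456    4.39266718]
0 [0.0247 0.0367] 0.0044 [ 34.7 -65.2] [-40.9 245.1] [85. 59.]
1 [0.0319 0.0527] 0.0036 [ 35.  -73.8] [-41.4 236.2] [88. 67.]
2 [0.0391 0.0686] 0.0028 [ 35.3 -82.5] [-41.9 227.4] [92. 75.]
3 [0.0462 0.0846] 0.002 [ 35.6 -91.2] [-42.3 218.5] [95. 83.]
4 [0.0534 0.1006] 0.0012 [ 36.  -99.8] [-42.7 209.7] [99. 91.]
5 [0.0606 0.1166] 0.0004 [  36.5 -108.5] [-43.  200.8] [103.  99.]
6 [0.0678 0.1326] -0.0004 [  36.9 -117.1] [-43.3 192. ] [106. 107.]
7 [0.075  0.1486] -0.0012 [  37.5 -125.8] [-43.5 183.1] [110. 115.]
8 [0.0822 0.1647] -0.002 [  38.  -134.4] [-43.7 174.2] [113. 123.]
9 [0.0894 0.1807] -0.0028 [  38.7 -143.1] [-43.9 165.4] [117. 130.]
10 [0.0966 0.1967] -0.0036 [  39.3 -151.7] [-44.  156.5] [120. 138.]
11 [0.1038 0.2127] -0.0044 [  40.  -160.4] [-44.1 147.7] [124. 146.]
12 [0.111  0.2287] -0.0052 [  40.8 -169. ] [-44.1 138.8] [127. 154.]
```

```bash
python3 -m jog '[{"tx":0.012,"ty":0.018,"tz":0.004,"rx":0,"ry":0,"rz":0.004,"grip":-0.6},{"tx":0.021,"ty":0.031,"tz":0.004,"rx":0,"ry":0,"rz":0.004,"grip":-0.6},{"tx":0.028,"ty":0.044,"tz":0.004,"rx":0,"ry":0,"rz":0.004,"grip":-0.6},{"tx":0.035,"ty":0.06,"tz":0.004,"rx":0,"ry":0,"rz":0.003,"grip":-0.6},{"tx":0.042,"ty":0.076,"tz":0.004,"rx":0,"ry":0,"rz":0.002,"grip":-0.6},{"tx":0.05,"ty":0.092,"tz":0.004,"rx":0,"ry":0,"rz":0.001,"grip":-0.6},{"tx":0.057,"ty":0.108,"tz":0.004,"rx":0,"ry":0,"rz":0.0,"grip":-0.6},{"tx":0.064,"ty":0.124,"tz":0.004,"rx":0,"ry":0,"rz":0.0,"grip":-0.6},{"tx":0.071,"ty":0.139,"tz":0.004,"rx":0,"ry":0,"rz":-0.001,"grip":-0.6},{"tx":0.078,"ty":0.155,"tz":0.004,"rx":0,"ry":0,"rz":-0.002,"grip":-0.6},{"tx":0.082,"ty":0.165,"tz":0.004,"rx":0,"ry":0,"rz":-0.002,"grip":-0.6}]'
python3 - <<'E'
from h import *
cap('top','top3.png')
a=cv2.imread('pics/top3.png')[90:235,150:345]
cv2.imwrite('pics/crop3.png',cv2.resize(a,None,fx=4,fy=4,interpolation=cv2.INTER_CUBIC))
E
```

```text
t: 6.45
eef_pos: [505.7, -134.6, 8.9]
tcp_rot: [-0.001, -0.51, 0.86, 0.001]
force: [-1.5, -3.3, 2.1]
width: 0.201
finger_force: 1.4
```

View pics/crop3.png

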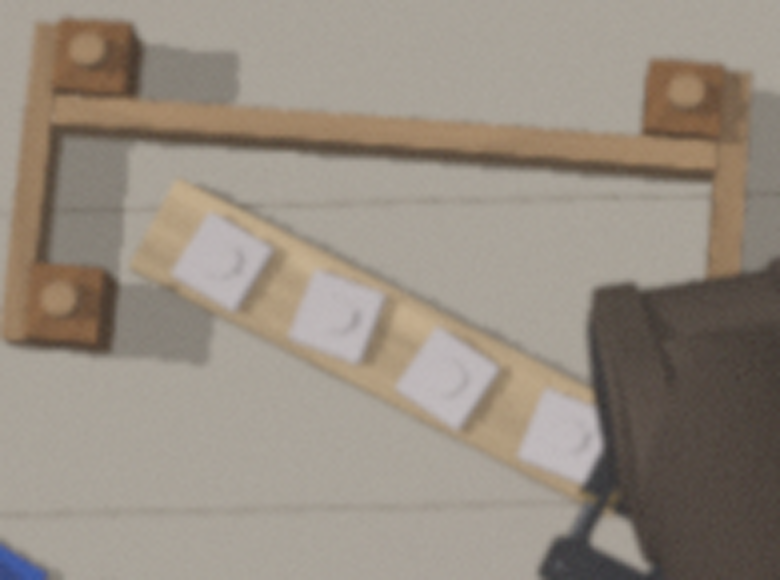

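```bash
python3 - <<'E'
from h import *
c=load('top3.png');P=lambda p,z: px2w(c,*crop2px(p),z)[:2]
FL=P((180,180),16);NL=P((133,270),16);FR=P((595,383),16);NR=P((580,500),16)
yw=lambda d:np.arctan2(-d[0],d[1])
print('yaw',yw(FL-FR),yw(NL-NR),np.linalg.norm(FL-NL))
y=(yw(FL-FR)+yw(NL-NR))/2
C=(FL+NL)/2+rot(y)@[0,-168]
s=env.sense(); q=s['tcp_rot'];t=s['eef_pos'];ty=np.arctan2(-2*q[1]*q[2],2*q[2]**2-1);print(t,ty)
print('C',C,'toolinboard',rot(y).T@(t[:2]-C),'y',y)
for S in(0,20,30,40,50,60):
  c2=C+rot(y)@[0,S]
  print(S,[np.round(rack(c2+rot(y)@k)) for k in([32,168],[-32,168],[32,-168])],np.round(rot(y).T@(world([46,158])-c2),1),np.round(rot(y).T@(world([0,-158])-c2),1))
print(rot(y)@[0,1])
E
```

```text
yaw -0.4835565084365286 -0.499427268665411 62.965051057966974
[ 506.15727483 -133.55643765    8.91799679] 1.071838352638541
C [587.28848284  19.70588341] toolinboard [   0.80319422 -173.40982339] y -0.4914918885509698
0 [array([110., 124.]), array([ 51., 148.]), array([ -18., -187.])] [-40.7 175.1] [  37.7 -134.4]
20 [array([118., 142.]), array([ 59., 167.]), array([ -10., -168.])] [-40.7 155.1] [  37.7 -154.4]
30 [array([122., 151.]), array([ 63., 176.]), array([  -7., -159.])] [-40.7 145.1] [  37.7 -164.4]
40 [array([126., 161.]), array([ 67., 185.]), array([  -3., -150.])] [-40.7 135.1] [  37.7 -174.4]
50 [array([130., 170.]), array([ 70., 194.]), array([   1., -141.])] [-40.7 125.1] [  37.7 -184.4]
60 [array([133., 179.]), array([ 74., 204.]), array([   5., -131.])] [-40.7 115.1] [  37.7 -194.4]
[0.47194171 0.88162976]
```

```bash
python3 -m jog '[{"tx":0.007,"ty":0.013,"tz":-0.004,"rx":0,"ry":0,"rz":0,"grip":-0.6},{"tx":0.015,"ty":0.029,"tz":-0.004,"rx":0,"ry":0,"rz":0,"grip":-0.6},{"tx":0.024,"ty":0.045,"tz":-0.004,"rx":0,"ry":0,"rz":0,"grip":-0.6},{"tx":0.032,"ty":0.061,"tz":-0.004,"rx":0,"ry":0,"rz":0,"grip":-0.6},{"tx":0.04,"ty":0.077,"tz":-0.004,"rx":0,"ry":0,"rz":0,"grip":-0.6},{"tx":0.049,"ty":0.092,"tz":-0.004,"rx":0,"ry":0,"rz":0,"grip":-0.6},{"tx":0.049,"ty":0.092,"tz":-0.004,"rx":0,"ry":0,"rz":0,"grip":-0.6},{"tx":0.04,"ty":0.075,"tz":-0.004,"rx":0,"ry":0,"rz":0,"grip":-0.6},{"tx":0.02,"ty":0.045,"tz":-0.004,"rx":0,"ry":0,"rz":0,"grip":-0.6},{"tx":0.02,"ty":0.045,"tz":0.07,"rx":0,"ry":0,"rz":0,"grip":-0.6},{"tx":0.02,"ty":0.045,"tz":0.14,"rx":0,"ry":0,"rz":0,"grip":-0.6},{"tx":0.02,"ty":0.045,"tz":0.2,"rx":0,"ry":0,"rz":0,"grip":0}]'
```

```text
t: 7.5
eef_pos: [514.4, -115.0, 110.5]
tcp_rot: [-0.001, -0.509, 0.861, 0.001]
force: [1.5, -0.5, 0.2]
width: 0.227
finger_force: 0.0
```

```bash
python3 -m jog '[{"tx":-0.12,"ty":0.03,"tz":0.02,"rx":0,"ry":0,"rz":-0.5,"grip":1},{"tx":-0.12,"ty":0.03,"tz":0.02,"rx":0,"ry":0,"rz":-0.5,"grip":1},{"tx":-0.12,"ty":0.03,"tz":0.02,"rx":0,"ry":0,"rz":-0.5,"grip":1},{"tx":-0.12,"ty":0.03,"tz":0.02,"rx":0,"ry":0,"rz":-0.5,"grip":1},{"tx":-0.12,"ty":0.03,"tz":0.02,"rx":0,"ry":0,"rz":-0.5,"grip":1},{"tx":-0.12,"ty":0.03,"tz":0.02,"rx":0,"ry":0,"rz":-0.5,"grip":1},{"tx":-0.12,"ty":0.03,"tz":0.02,"rx":0,"ry":0,"rz":-0.5,"grip":1},{"tx":-0.12,"ty":0.03,"tz":0.02,"rx":0,"ry":0,"rz":-0.5,"grip":1},{"tx":-0.12,"ty":0.03,"tz":0.02,"rx":0,"ry":0,"rz":-0.5,"grip":1},{"tx":-0.12,"ty":0.03,"tz":0.02,"rx":0,"ry":0,"rz":-0.5,"grip":1},{"tx":-0.12,"ty":0.03,"tz":0.02,"rx":0,"ry":0,"rz":-0.5,"grip":1},{"tx":-0.12,"ty":0.03,"tz":0.02,"rx":0,"ry":0,"rz":-0.5,"grip":1}]'
python3 - <<'E'
from h import *
cap('top','top4.png')
a=cv2.imread('pics/top4.png')[90:235,150:345]
cv2.imwrite('pics/crop4.png',cv2.resize(a,None,fx=4,fy=4,interpolation=cv2.INTER_CUBIC))
E
```

```text
t: 8.5
eef_pos: [454.6, -99.7, 119.0]
tcp_rot: [-0.0, 0.217, 0.976, 0.001]
force: [-0.4, -0.3, 0.1]
width: 0.997
finger_force: 0.0
```

View pics/crop4.png

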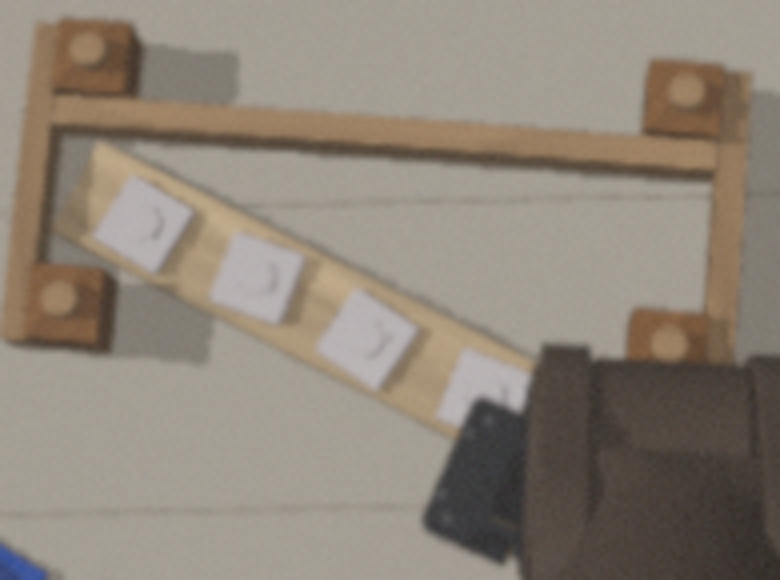

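```bash
python3 - <<'E'
from h import *
c=load('top4.png');P=lambda p,z: px2w(c,*crop2px(p),z)[:2]
FL=P((95,142),16);NL=P((53,230),16);FR=P((530,355),16);NR=P((452,435),16)
yw=lambda d:np.arctan2(-d[0],d[1])
y=(yw(FL-FR)+yw(NL-NR))/2
print('yaw',yw(FL-FR),yw(NL-NR),np.linalg.norm(FL-NL),np.dot(FL-NR,rot(y)@[1,0]))
C=FL+rot(y)@[-32,-168]
s=env.sense(); q=s['tcp_rot'];t=s['eef_pos'];ty=np.arctan2(-2*q[1]*q[2],2*q[2]**2-1);print(t,ty)
print('C',C,'y',y, [np.round(rack(C+rot(y)@k)) for k in([32,168],[-32,168],[32,-168],[-32,-168])])
tc=np.array([-41.5,-75]);p0=C+rot(y)@(tc-[15,0]);print('pre',p0,(p0-t[:2])/500,(y-ty)/np.pi)
piv=C+rot(y)@[0,145]; n=20; print('from pre:')
for k in range(n+1):
    d=(PSI-y)*k/n; c2=piv+rot(d)@(C-piv); p=c2+rot(y+d)@tc
    print(k,np.round((p-p0)/500,4),round(d/np.pi,4),[np.round(rack(c2+rot(y+d)@k)) for k in([32,168],[-32,168],[32,-168])])
E
```

```text
yaw -0.4848401943098392 -0.4990765412314786 60.91389376733066 62.810509080997946
[454.68038516 -99.52734672 119.03233201] -0.4466598299812252
C [612.95343822  73.74727459] y -0.49195836777065893 [array([131., 180.]), array([ 72., 204.]), array([   2., -130.]), array([ -57., -106.])]
pre [527.72733222  34.32950124] [0.14609389 0.2677137 ] -0.014418972408046786
from pre:
0 [ 0.0264 -0.0142] 0.0 [array([131., 180.]), array([ 72., 204.]), array([   2., -130.])]
1 [ 0.0333 -0.0196] 0.0063 [array([130., 181.]), array([ 71., 204.]), array([   8., -132.])]
2 [ 0.0404 -0.0249] 0.0125 [array([130., 181.]), array([ 70., 204.]), array([  14., -134.])]
3 [ 0.0475 -0.0301] 0.0188 [array([130., 182.]), array([ 70., 203.]), array([  20., -135.])]
4 [ 0.0547 -0.0352] 0.025 [array([130., 183.]), array([ 69., 203.]), array([  26., -137.])]
5 [ 0.062 -0.04 ] 0.0313 [array([130., 184.]), array([ 68., 202.]), array([  32., -138.])]
6 [ 0.0694 -0.0448] 0.0375 [array([129., 184.]), array([ 68., 202.]), array([  38., -139.])]
7 [ 0.0769 -0.0494] 0.0438 [array([129., 185.]), array([ 67., 201.]), array([  44.,
[... 524 characters left out ...]
 array([ 64., 198.]), array([  81., -144.])]
14 [ 0.1317 -0.0774] 0.0876 [array([127., 190.]), array([ 63., 198.]), array([  87., -144.])]
15 [ 0.1398 -0.0808] 0.0938 [array([126., 191.]), array([ 63., 197.]), array([  93., -144.])]
16 [ 0.148 -0.084] 0.1001 [array([126., 191.]), array([ 62., 196.]), array([ 100., -144.])]
17 [ 0.1563 -0.087 ] 0.1063 [array([126., 192.]), array([ 62., 196.]), array([ 106., -143.])]
18 [ 0.1646 -0.0899] 0.1126 [array([125., 193.]), array([ 61., 195.]), array([ 112., -143.])]
19 [ 0.1729 -0.0926] 0.1188 [array([125., 193.]), array([ 61., 195.]), array([ 118., -143.])]
20 [ 0.1814 -0.0952] 0.1251 [array([124., 194.]), array([ 60., 194.]), array([ 124., -142.])]
```

```bash
python3 -m jog '[{"tx":0.073,"ty":0.134,"tz":0,"rx":0,"ry":0,"rz":-0.0145,"grip":1},{"tx":0.146,"ty":0.268,"tz":0,"rx":0,"ry":0,"rz":-0.0145,"grip":1},{"tx":0.146,"ty":0.268,"tz":0,"rx":0,"ry":0,"rz":-0.0145,"grip":1},{"tx":0.146,"ty":0.268,"tz":0,"rx":0,"ry":0,"rz":-0.0145,"grip":1},{"tx":0.146,"ty":0.268,"tz":-0.05,"rx":0,"ry":0,"rz":-0.0145,"grip":1},{"tx":0.146,"ty":0.268,"tz":-0.1,"rx":0,"ry":0,"rz":-0.0145,"grip":1},{"tx":0.146,"ty":0.268,"tz":-0.16,"rx":0,"ry":0,"rz":-0.0145,"grip":1},{"tx":0.146,"ty":0.268,"tz":-0.21,"rx":0,"ry":0,"rz":-0.0145,"grip":1},{"tx":0.146,"ty":0.268,"tz":-0.226,"rx":0,"ry":0,"rz":-0.0145,"grip":1},{"tx":0.146,"ty":0.268,"tz":-0.226,"rx":0,"ry":0,"rz":-0.0145,"grip":1}]'; python3 - <<'E'
from h import *
s=env.sense(); q=s['tcp_rot'];t=s['eef_pos'];ty=np.arctan2(-2*q[1]*q[2],2*q[2]**2-1);print(t,ty,(t[:2]-[527.7,34.3])/500)
E
```

```text
t: 9.38
eef_pos: [526.5, 34.4, 4.2]
tcp_rot: [-0.002, 0.235, 0.972, 0.001]
force: [0.3, 0.4, 0.7]
width: 1.002
finger_force: 0.0
[526.48822812  34.4126615    4.24977016] -0.4744028666756985 [-0.00242354  0.00022532]
```

```bash
python3 -m jog '[{"tx":0.014,"ty":-0.007,"tz":0.003,"rx":0,"ry":0,"rz":-0.005,"grip":1},{"tx":0.028,"ty":-0.014,"tz":0.003,"rx":0,"ry":0,"rz":-0.005,"grip":1},{"tx":0.035,"ty":-0.02,"tz":0.003,"rx":0,"ry":0,"rz":0.001,"grip":1},{"tx":0.042,"ty":-0.025,"tz":0.003,"rx":0,"ry":0,"rz":0.007,"grip":1},{"tx":0.05,"ty":-0.03,"tz":0.003,"rx":0,"ry":0,"rz":0.014,"grip":1},{"tx":0.057,"ty":-0.035,"tz":0.003,"rx":0,"ry":0,"rz":0.02,"grip":1},{"tx":0.064,"ty":-0.04,"tz":0.003,"rx":0,"ry":0,"rz":0.026,"grip":1},{"tx":0.071,"ty":-0.045,"tz":0.003,"rx":0,"ry":0,"rz":0.033,"grip":1},{"tx":0.079,"ty":-0.049,"tz":0.003,"rx":0,"ry":0,"rz":0.039,"grip":1},{"tx":0.086,"ty":-0.054,"tz":0.003,"rx":0,"ry":0,"rz":0.045,"grip":1},{"tx":0.094,"ty":-0.058,"tz":0.003,"rx":0,"ry":0,"rz":0.051,"grip":1},{"tx":0.102,"ty":-0.062,"tz":0.003,"rx":0,"ry":0,"rz":0.058,"grip":1}]'; python3 - <<'E'
from h import *
s=env.sense(); q=s['tcp_rot'];t=s['eef_pos'];ty=np.arctan2(-2*q[1]*q[2],2*q[2]**2-1);print(t,ty,s['force'])
a=cap('scene','sc5.png')['img'][150:320,200:440,::-1]
cv2.imwrite('pics/crop5.png',cv2.resize(a,None,fx=3.3,fy=3.3,interpolation=cv2.INTER_CUBIC))
cap('top','top5.png')
E
```

```text
t: 10.38
eef_pos: [579.5, 4.1, 7.4]
tcp_rot: [-0.0, 0.145, 0.989, 0.002]
force: [-2.3, 0.1, 2.6]
width: 1.002
finger_force: 1.2
[579.45956626   4.07412729   7.37897538] -0.2916171808681296 [-2.27070822  0.14820215  2.61452698]
```

View pics/crop5.png

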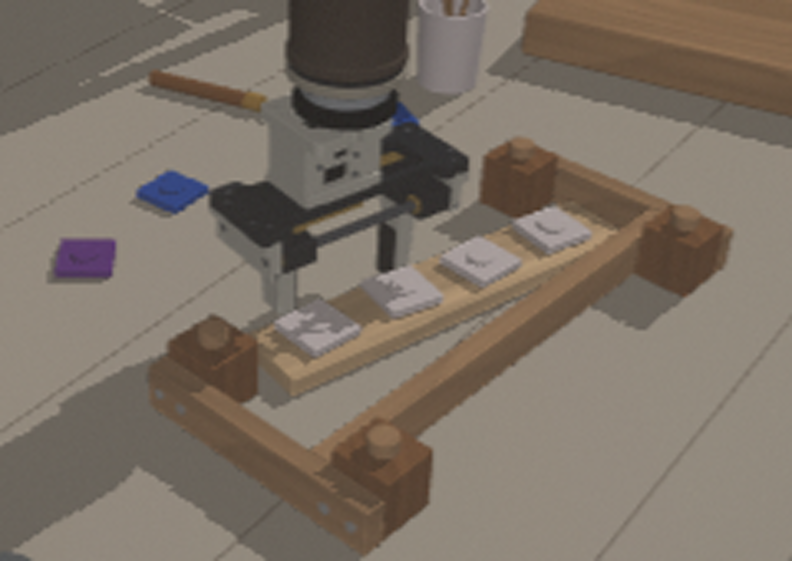

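```bash
python3 -m jog '[{"tx":0.008,"ty":-0.003,"tz":0,"rx":0,"ry":0,"rz":0.006,"grip":1},{"tx":0.016,"ty":-0.007,"tz":0,"rx":0,"ry":0,"rz":0.0125,"grip":1},{"tx":0.024,"ty":-0.01,"tz":0,"rx":0,"ry":0,"rz":0.019,"grip":1},{"tx":0.032,"ty":-0.013,"tz":0,"rx":0,"ry":0,"rz":0.025,"grip":1},{"tx":0.04,"ty":-0.016,"tz":0,"rx":0,"ry":0,"rz":0.031,"grip":1},{"tx":0.048,"ty":-0.019,"tz":0,"rx":0,"ry":0,"rz":0.0375,"grip":1},{"tx":0.056,"ty":-0.022,"tz":0,"rx":0,"ry":0,"rz":0.044,"grip":1},{"tx":0.065,"ty":-0.025,"tz":0,"rx":0,"ry":0,"rz":0.05,"grip":1},{"tx":0.073,"ty":-0.028,"tz":0,"rx":0,"ry":0,"rz":0.056,"grip":1},{"tx":0.081,"ty":-0.03,"tz":0,"rx":0,"ry":0,"rz":0.0625,"grip":1}]'; python3 - <<'E'
from h import *
s=env.sense(); q=s['tcp_rot'];t=s['eef_pos'];ty=np.arctan2(-2*q[1]*q[2],2*q[2]**2-1);print(t,ty,s['force'],rack(t))
a=cap('scene','sc6.png')['img'][150:320,200:440,::-1]
cv2.imwrite('pics/crop6.png',cv2.resize(a,None,fx=3.3,fy=3.3,interpolation=cv2.INTER_CUBIC))
E
```

```text
t: 11.32
eef_pos: [620.1, -10.9, 7.4]
tcp_rot: [-0.0, 0.048, 0.999, 0.002]
force: [-0.2, -0.3, -0.1]
width: 1.003
finger_force: 0.6
[620.12035656 -10.92842953   7.410669  ] -0.09543298969340662 [-0.2130842  -0.34114578 -0.11625014] [ 52.28114845 -46.58917023]
```

View pics/crop6.png

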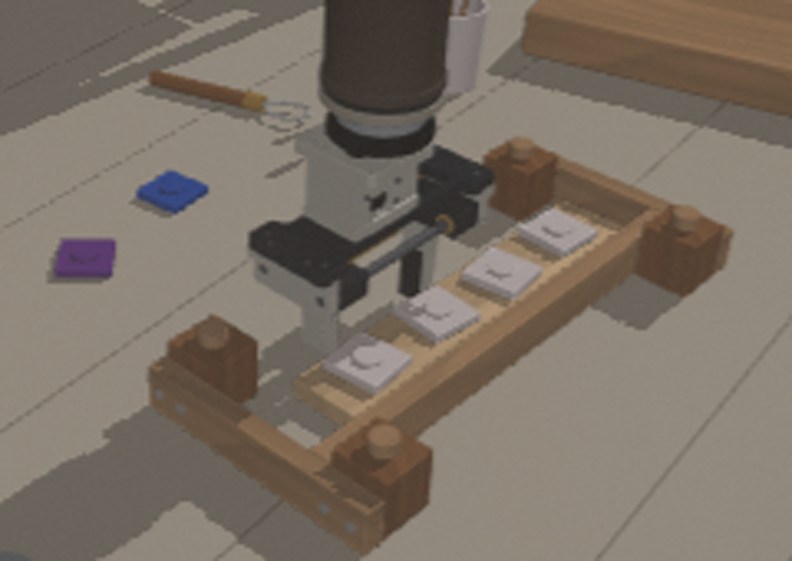

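```bash
python3 -m jog '[{"tx":-0.016,"ty":0.002,"tz":0,"rx":0,"ry":0,"rz":0,"grip":1},{"tx":-0.01,"ty":0.06,"tz":0,"rx":0,"ry":0,"rz":0,"grip":1},{"tx":-0.004,"ty":0.12,"tz":0,"rx":0,"ry":0,"rz":0,"grip":1},{"tx":-0.002,"ty":0.145,"tz":0,"rx":0,"ry":0,"rz":0,"grip":1},{"tx":-0.002,"ty":0.145,"tz":0,"rx":0,"ry":0,"rz":0,"grip":1},{"tx":0.006,"ty":0.144,"tz":0,"rx":0,"ry":0,"rz":0,"grip":1},{"tx":0.013,"ty":0.143,"tz":0,"rx":0,"ry":0,"rz":0,"grip":1},{"tx":0.018,"ty":0.143,"tz":0,"rx":0,"ry":0,"rz":0,"grip":1},{"tx":0.023,"ty":0.142,"tz":0,"rx":0,"ry":0,"rz":0,"grip":1},{"tx":0.028,"ty":0.142,"tz":0,"rx":0,"ry":0,"rz":0,"grip":1},{"tx":0.032,"ty":0.141,"tz":0,"rx":0,"ry":0,"rz":0,"grip":1},{"tx":0.035,"ty":0.141,"tz":0,"rx":0,"ry":0,"rz":0,"grip":1}]'; python3 - <<'E'
from h import *
s=env.sense(); q=s['tcp_rot'];t=s['eef_pos'];ty=np.arctan2(-2*q[1]*q[2],2*q[2]**2-1);print(t,ty,s['force'],rack(t))
E
```

```text
t: 12.37
eef_pos: [635.7, 59.1, 7.0]
tcp_rot: [-0.002, 0.049, 0.999, 0.001]
force: [-11.1, -0.1, 8.5]
width: 0.999
finger_force: 5.8
[635.6787706   59.12107054   7.04708382] -0.09839065436598922 [-11.05046458  -0.13112899   8.5454497 ] [60.83980283 24.65510071]
```

```bash
python3 -m jog '[{"tx":0.003,"ty":0,"tz":0,"rx":0,"ry":0,"rz":0,"grip":1},{"tx":0.005,"ty":-0.001,"tz":0,"rx":0,"ry":0,"rz":0,"grip":1},{"tx":0.005,"ty":-0.001,"tz":0,"rx":0,"ry":0,"rz":0,"grip":1}]'
```

```text
t: 12.62
eef_pos: [635.7, 59.2, 6.8]
tcp_rot: [-0.004, 0.049, 0.999, 0.001]
force: [-15.3, 1.1, 10.8]
width: 1.001
finger_force: 7.5
```

```bash
python3 -m jog '[{"tx":-0.02,"ty":0.002,"tz":0,"rx":0,"ry":0,"rz":0,"grip":1},{"tx":-0.05,"ty":0.005,"tz":0,"rx":0,"ry":0,"rz":0,"grip":1},{"tx":-0.1,"ty":0.01,"tz":0.05,"rx":0,"ry":0,"rz":0,"grip":1},{"tx":-0.15,"ty":0.015,"tz":0.12,"rx":0,"ry":0,"rz":0,"grip":1},{"tx":-0.22,"ty":0.015,"tz":0.2,"rx":0,"ry":0,"rz":0,"grip":1},{"tx":-0.3,"ty":0.015,"tz":0.27,"rx":0,"ry":0,"rz":0,"grip":1},{"tx":-0.38,"ty":0.015,"tz":0.3,"rx":0,"ry":0,"rz":0,"grip":1},{"tx":-0.44,"ty":0.015,"tz":0.3,"rx":0,"ry":0,"rz":0,"grip":1},{"tx":-0.44,"ty":0.015,"tz":0.3,"rx":0,"ry":0,"rz":0,"grip":1}]'
python3 - <<'E'
from h import *
cap('top','top7.png')
a=cv2.imread('pics/top7.png')[90:235,150:345]
cv2.imwrite('pics/crop7.png',cv2.resize(a,None,fx=4,fy=4,interpolation=cv2.INTER_CUBIC))
E
```

```text
t: 13.37
eef_pos: [415.6, 66.6, 158.9]
tcp_rot: [-0.0, 0.048, 0.999, 0.001]
force: [-0.6, 0.5, -0.7]
width: 1.002
finger_force: 0.0
```

View pics/crop7.png

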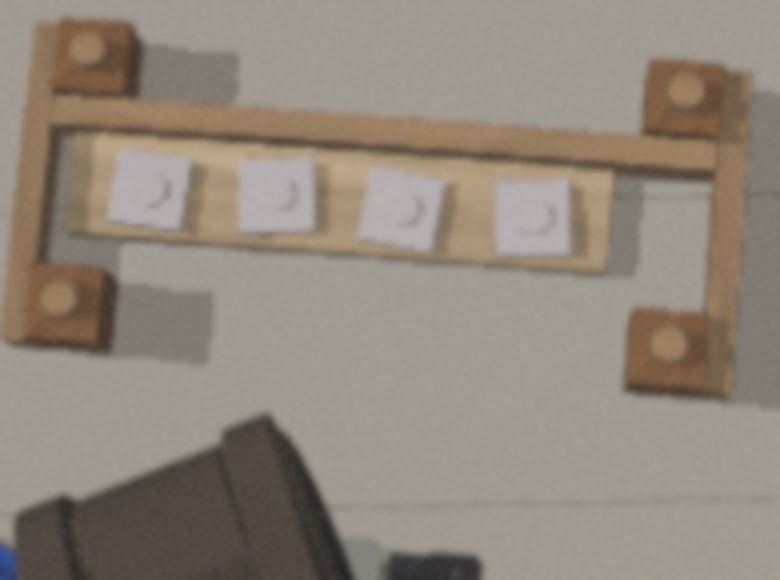

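```bash
python3 - <<'E'
from h import *
c=load('top7.png');P=lambda p,z: px2w(c,*crop2px(p),z)[:2]
for p in((68,235),(605,271)): print(rack(P(p,16)))
im=cv2.imread('pics/top7.png').astype(float)
# near edge profile: sample along rack x at several rack y at z=16, find strongest edge
for y in range(-135,181,15):
    xs=np.arange(60,90,.5); v=[]
    for x in xs:
        u=w2px(c,[*world([x,y]),16]); v.append(cv2.getRectSubPix(im.astype(np.float32),(1,1),u)[0,0])
    v=np.array(v); b=v[:,0]-v[:,2]; b=np.convolve(b,np.ones(5)/5,'valid'); g=np.abs(np.gradient(b)); print(y,xs[2+g[:40].argmax()],end='; ')
E
```

```text
[ 70.73509824 190.4656502 ]
[  72.51888125 -141.10302004]
-135 71.5; -120 70.5; -105 79.0; -90 78.0; -75 77.0; -60 71.0; -45 72.0; -30 76.0; -15 77.5; 0 79.0; 15 70.5; 30 71.5; 45 80.5; 60 80.5; 75 78.5; 90 72.0; 105 71.5; 120 72.5; 135 79.0; 150 78.5; 165 80.0; 180 71.5;
```

```bash
python3 -c "
from plant import env
print(env.hand_in())"
```

```text
the job is handed in; nothing more can be done
None
```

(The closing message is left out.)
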